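Sweep the drawing sheet clear into the catch tray

TASK

Clear the drawing sheet: with the fingertips, sweep the white eraser, the pink eraser and the brass sharpener across the board and over its edge into the grey catch tray. Only push them along the sheet, never pick them up or lift them, and leave the small green model that stands among them, and everything else, where it is.

Things in the scene. Friction and masses are not known exactly. Their poses are not given: they have to be found in the camera images.
- board: Drawing board lying flat and fixed on the table, pale wood, 400 (x) x 460 (y) x 24 mm thick, with a white drawing sheet fixed flat on it. Origin: centre of the wooden panel's underside, on the table; z up; the wood spans x -200..200 and y -230..230 mm. Along its straight edge at y = -230 mm a grey catch tray is attached, which does not move either.
- tray_floor (a point): Centre of the inner floor of the grey catch tray, axes as the board's (long way along x, +y towards the board). The floor is 378 mm (x) by 100 mm (y), 4 mm above the table and 20 mm below the board's top. The tray is open above; on the board's side it has no wall of its own, so things swept over the board's edge (at y = +50 mm here) drop straight in. The other three walls are 6 mm thick and rise 40 mm above the table.
- eraser_white_center (a point): Centre of the white eraser with a blue sleeve, loose on the sheet, 46 x 22 x 14 mm (x along its length, z up); centre 7 mm above the board's top. About 25 g; any yaw.
- eraser_pink_center (a point): Centre of the plain pink eraser, loose on the sheet, 42 x 22 x 14 mm (x along its length, z up); centre 7 mm above the board's top. About 22 g; any yaw.
- sharpener_center (a point): Centre of the brass pencil sharpener with two steel blades on top, loose on the sheet, 32 x 26 x 14 mm (z up); centre 7 mm above the board's top. About 45 g; any yaw.
- model_center (a point): Centre of the small green casting model (a square foot 38 x 38 x 12 mm with a round boss of 26 mm diameter, 44 mm tall in all), loose, standing on the sheet among the things to be swept; centre 22 mm above the board's top. The four things stand side by side in four lanes across the board's x, about 77 mm apart, in any order, each with a free lane towards the tray. To be left where it is.
- set_square_center (a point): Set square, yellowish triangle outline 4 mm thick, about 158 x 79 mm, lying loose on the board near the edge opposite the tray; the point is the middle of the triangle's bounding rectangle, at half its thickness. Left alone.
- blue_model_center (a point): Blue casting model, foot 75 x 75 mm, 78 mm tall, loose on the table beyond the tray; point at half its height. Left alone.
- tape_center (a point): Yellow roll of tape lying flat on the table, 72 mm diameter, 20 mm tall; point at its centre. Left alone.
- ruler_center (a point): Wooden ruler 220 x 30 x 4 mm, loose on the table beyond the tray's outer wall, its length along x; point at its centre. Left alone.

How it is judged:
By the outcome, as a careful person would: the job done as asked, in the order asked, and still so for the second after the job is handed in, with the robot touching nothing.
It also fails if it takes over 72 s, if anything falls off the work surface, if the arm or the gripper's body presses on something with over 40 N, if the wrist force passes 120 N, or if a joint passes its speed limit or range.

ROBOT

A 6-joint arm with a two-finger parallel gripper is mounted at the origin on the work surface. World frame = base frame: x ahead of the robot, y to its left, z up, the work surface at z = 0. Lengths are in m, angles in rad, forces in N, time in s.
With the tool pointing down it reaches from about 0.35 to 1 m from the base axis. Payload 7.1 kg.
Tool frame: the origin (TCP) lies on the front face of the gripper's body, between the roots of the fingers; the fingertips stand robot.tips_ahead ahead of it and the grasp point (between the pads) lies 54 mm ahead of it (robot.tips_ahead is the distance from the TCP to the fingertips, in m); z points along the fingers, x is the direction in which the jaws open and shut, and the axes are right-handed (so a half turn about z gives the same grasp; the last joint's range is limited). The gripper opens to 85 mm and grips with 20 to 120 N. Pads are 22 mm wide; open, the fingers measure 114 mm over their backs; the gripper's body (76 mm by 85 mm) begins 54 mm behind the grasp point. The pads swing forward as they close: fully open they stand 13 mm farther back than shut.
Start: joints at [1.222, 0.423, 1.63, -0, 1.089, -0.019], TCP at [0.202, 0.591, 0.304] pointing down, gripper open.
Joint ranges: [-3, 3], [-0.9, 2.11], [0.09, 2.58], [-1.31, 4.45], [0.11, 2.69], [-2.54, 2.54]. Speed limits (rad/s): [2.39, 2.39, 3.01, 3.14, 3.14, 3.14].

INTERFACE

Orientations are given as a unit quaternion [x, y, z, w].
In Python, from rig import robot, get_image, job gives the robot as it stands.
- The arm moves only by the tool servo_tool, never from a script. Its argument "targets" is text: rows parted by semicolons, each of 7 numbers parted by spaces: the shift along the tool's x, y, z scaled (see below), then the turn, a rotation vector about the tool's x, y, z scaled (see below), then the opening in per cent of the stroke, from 0 (shut) to 100 (fully open). In form: dx dy dz wx wy wz claw; .... A call has exactly 8 rows; each row shifts and turns the pose as measured when the row begins, along the tool's axes as they then stand; what a row does not reach is not made up. The controller multiplies each number of a shift by 40 mm and each number of a turn by 2 rad. A row lasts 1/10 s, in which the tool goes at most 50 mm and 8.59 degrees, less where a joint would pass 70% of its speed; a pose out of reach is approached as far as the arm can. A call with a number of a shift or a turn outside -1 to 1 is refused whole. A call with a gripper value outside its range is refused whole. The fingers move at their own pace and stop on an object; the grip force is fixed at half the most. Time passes only in rows, so rows that do not move let the fingers close, or fill a call up. It gives the time, the measured TCP pose, the force and the opening at its end, in the units of the state.
- robot.state(): the state, without advancing time (a new reading comes with each control period).
- get_image(name): name is "scene" or "side" or "wrist"; returns a dict with "pixels" (480x640x3 uint8, red, green, blue), "fx", "fy", "cx", "cy" (pixels), "k1" (the pictures are not rectified: a ray, as slopes to the right and down, at radius r is drawn at 1 + k1 r^2 times it, then the intrinsics apply), "rvec" (rotation vector, rad) and "tvec" (3), from world to camera coordinates, as OpenCV has them. Camera axes: x right, y down, z forward; pixel columns grow to the right and rows downward; lengths in m; the calibration is good to about 2 mm. A picture is of the moment at which its call begins. There is no depth.
- job.job_done(): hands the job in, once; it reports no verdict.
The state is a dict: "clock": time; "joint_positions": joint angles; "joint_vel": joint speeds; "effort": joint torques, N m; "position": TCP position; "tcp_rot": TCP orientation; "contact_force": force on the tool from outside, world axes, zero at the start; "ft_torque": the same for the moment, N m; "grip_width": opening from 0.0 (shut) to 1.0 (fully open).
Only numpy, scipy, OpenCV 4.12 (cv2) and the standard library are available. Lean on these libraries where they do the work, as an engineer would, in place of code of your own. Each camera call takes 0.05 s, during which the arm holds its last target.

## Working session

There is one attempt and no reset: what is moved stays moved. The work goes in short steps, Python scripts to look and compute and a tool call to move; the robot and the scene stay as the last step left them, time stands still between calls to the robot, and variables do not carry over. Pictures are saved under pics/ and viewed, and the job is handed in when it is done.

Besides the shell and the picture viewer there is one more tool, called after "Request:" as name(argument=value, ...) on one line, values as JSON. servo_tool: Moves the arm, as the interface text tells. Its arguments: {"type":"object","properties":{"targets":{"type":"string"}},"required":["targets"]}

```bash
ls; mkdir -p pics; python3 - <<'E'
from rig import robot,get_image
import cv2
print(robot.state(), robot.tips_ahead)
for n in ["scene","side","wrist"]:
    im=get_image(n); cv2.imwrite(f"pics/{n}0.png",im["pixels"][:,:,::-1])
    print(n,{k:v for k,v in im.items() if k!="pixels"})
E
```

```text
pics
{'clock': 0.0, 'joint_positions': array([ 1.22194883e+00,  4.23841209e-01,  1.63070667e+00, -1.84036221e-05,
        1.08859869e+00, -1.90145570e-02]), 'joint_vel': array([ 0.0002322 ,  0.00165312,  0.00014276, -0.00062609, -0.00031845,
        0.00039743]), 'effort': array([-5.26514432e-04, -5.57386959e+01, -2.81742704e+01,  1.42354756e-04,
        7.21568838e-03,  6.28405402e-06]), 'position': array([0.20226441, 0.59089794, 0.30313883]), 'tcp_rot': array([ 8.13595750e-01,  5.81430436e-01, -6.35993092e-04,  4.46361312e-04]), 'contact_force': array([ 0.00493948, -0.07235283, -0.28036404]), 'ft_torque': array([-0.04031831,  0.02302621, -0.01004056]), 'grip_width': 0.9963981747477807} 0.0726
scene {'fx': 553.1759890225144, 'fy': 553.1759890225144, 'cx': 321.92148545684046, 'cy': 236.95216671552055, 'k1': -0.13217362796860696, 'rvec': array([ 2.25100699,  1.13335587, -0.37992395]), 'tvec': array([-0.33028682, -0.2988986 ,  1.53122033])}
side {'fx': 518.7544378971248, 'fy': 518.7544378971248, 'cx': 322.00303573895906, 'cy': 233.98949573180397, 'k1': 0.006585641851176819, 'rvec': array([ 0.27847674, -2.63807306,  1.46171062]), 'tvec': array([0.53314731, 0.10847568, 1.0240191 ])}
wrist {'fx': 353.06635104132994, 'fy': 353.06635104132994, 'cx': 318.1617245887808, 'cy': 236.36235953596366, 'k1': 0.017819855372130274, 'rvec': array([-2.36844299, -1.69437558, -0.22931937]), 'tvec': array([-0.62397249, -0.03457794,  0.37900711])}
```

View pics/scene0.png

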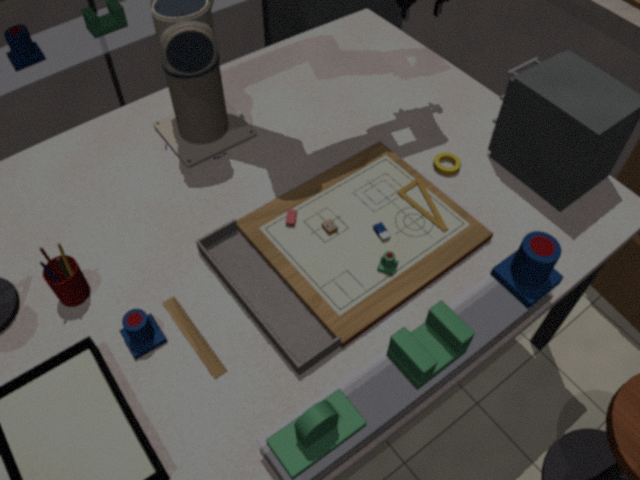

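View pics/side0.png

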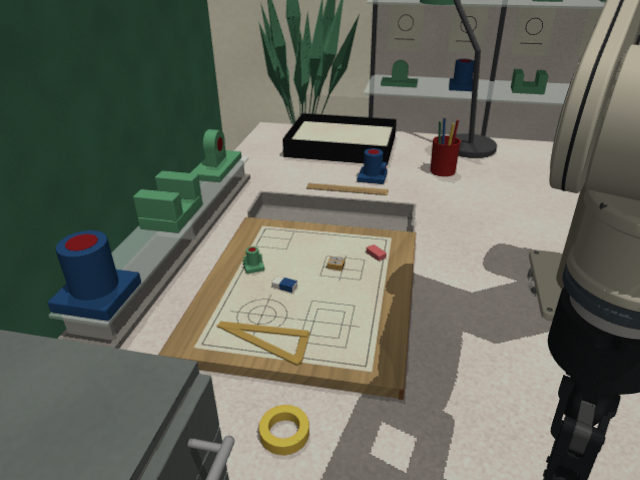

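View pics/wrist0.png

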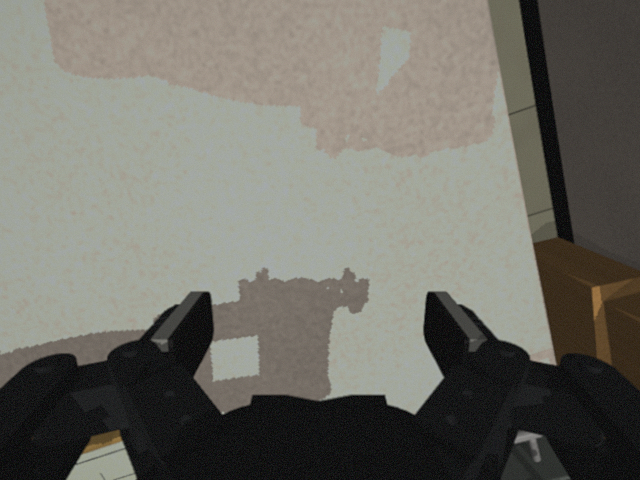

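```bash
cat > h.py <<'E'
import numpy as np,cv2
def ray(im,uv):
    x=np.array([(uv[0]-im["cx"])/im["fx"],(uv[1]-im["cy"])/im["fy"]]); s=x.copy()
    for _ in range(20): s=x/(1+im["k1"]*(s@s))
    R=cv2.Rodrigues(np.array(im["rvec"]))[0]
    return -R.T@im["tvec"], R.T@np.array([s[0],s[1],1.])
def onz(im,uv,z):
    o,d=ray(im,uv); return (o+d*(z-o[2])/d[2])
def proj(im,P):
    R=cv2.Rodrigues(np.array(im["rvec"]))[0]
    c=R@np.array(P)+im["tvec"]; s=c[:2]/c[2]; s=s*(1+im["k1"]*(s@s))
    return s*im["fx"]+[im["cx"],im["cy"]]
E
python3 - <<'E'
from rig import get_image
from h import *
a=get_image("scene");b=get_image("side")
for n,im,(x0,y0,w,h) in (("scene",a,(190,135,310,240)),("side",b,(165,180,260,220))):
    c=cv2.resize(im["pixels"][y0:y0+h,x0:x0+w,::-1],None,fx=800/w*0.99,fy=800/w*0.99,interpolation=cv2.INTER_CUBIC)[:600]
    c=cv2.convertScaleAbs(c,alpha=1.3,beta=20)
    cv2.imwrite(f"pics/{n}_c.png",c)
for uv in [(238,221),(383,146),(491,236),(338,346)]: print('s',onz(a,uv,.024).round(4))
for uv in [(415,233),(403,386),(176,355),(247,219)]: print('d',onz(b,uv,.024).round(4))
for n,u,v in(("pink",(292,220),(375,254)),("sharp",(330,229),(336,265)),("white",(381,233),(286,286)),("green",(388,267),(254,268))):
    print(n,onz(a,u,.031).round(4),onz(b,v,.031).round(4))
E
```

```text
s [ 0.3592 -0.1025  0.024 ]
s [0.3653 0.3417 0.024 ]
s [0.7466 0.3481 0.024 ]
s [ 0.7555 -0.1113  0.024 ]
d [ 0.3547 -0.1021  0.024 ]
d [0.3438 0.3455 0.024 ]
d [0.712  0.3562 0.024 ]
d [ 0.7454 -0.0866  0.024 ]
pink [ 0.4372 -0.0014  0.031 ] [0.4305 0.0093 0.031 ]
sharp [0.5113 0.0538 0.031 ] [0.5025 0.0644 0.031 ]
white [0.5902 0.1412 0.031 ] [0.5827 0.1514 0.031 ]
green [0.672  0.0917 0.031 ] [0.6618 0.1076 0.031 ]
```

View pics/scene_c.png

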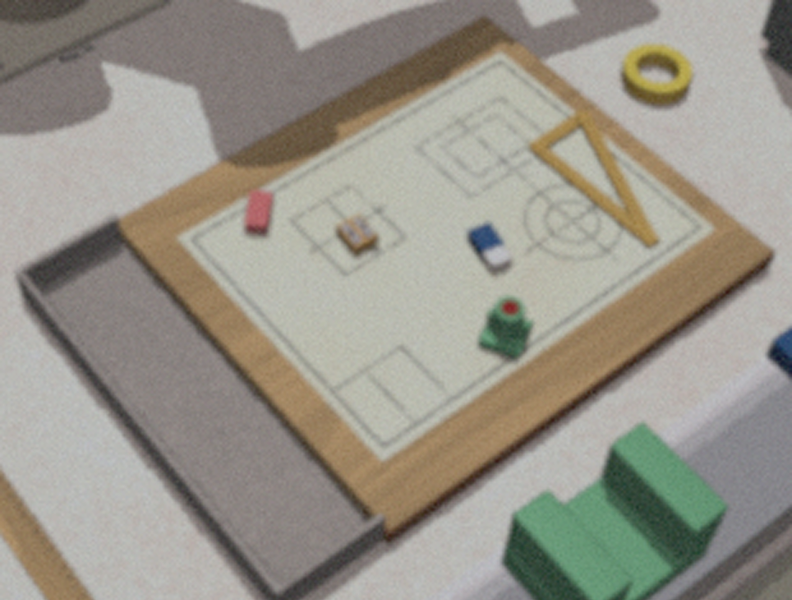

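View pics/side_c.png

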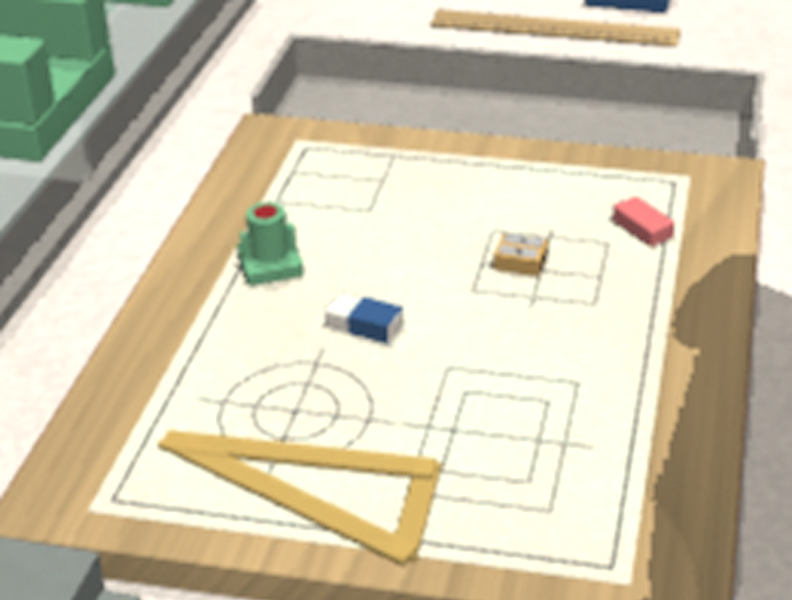

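```bash
python3 - <<'E'
from rig import get_image
from h import *
a=get_image("scene");b=get_image("side")
A=lambda p:(p[0]/2.555+190,p[1]/2.555+135)
B=lambda p:(p[0]/3.046+165,p[1]/3.046+180)
for p in [(122,221),(490,18),(772,257),(385,525)]: print('s',onz(a,A(p),.024).round(4))
for p in [(762,158),(247,115)]: print('d',onz(b,B(p),.024).round(4))
for p,q in (((20,277),(757,76)),((275,590),(293,40))): print('trayouter', onz(a,A(p),.04).round(4),onz(b,B(q),.04).round(4))
T=.038
for n,u,v,z in(("pink",(260,206),(643,215),T),("sharp",(357,232),(522,245),T),("white",(490,241),(364,313),T),("greentop",(511,307),(266,212),.068)):
    print(n,onz(a,A(u),z).round(4),onz(b,B(v),z).round(4))
for n,z,us,vs in (("pink",T,[(248,192),(272,193),(270,227),(246,222)],[(613,204),(635,198),(672,224),(650,232)]),
 ("sharp",T,[(338,228),(360,216),(376,235),(354,248)],[(500,233),(547,236),(545,257),(493,252)]),
 ("white",T,[(471,231),(494,224),(510,256),(487,264)],[(333,297),(403,308),(396,330),(325,317)]),
 ("foot",.036,[(480,337),(530,328),(520,352)],[(247,272),(240,246),(301,268)])):
  for u in us: print(n,'s',onz(a,A(u),z).round(3))
  for v in vs: print(n,'d',onz(b,B(v),z).round(3))
E
```

```text
s [ 0.3602 -0.1038  0.024 ]
s [0.3516 0.3492 0.024 ]
s [0.7474 0.3513 0.024 ]
s [ 0.7489 -0.0994  0.024 ]
d [ 0.3547 -0.107   0.024 ]
d [ 0.7495 -0.0917  0.024 ]
trayouter [ 0.3737 -0.2153  0.04  ] [ 0.3661 -0.203   0.04  ]
trayouter [ 0.7491 -0.2051  0.04  ] [ 0.7429 -0.19    0.04  ]
pink [0.4308 0.0026 0.038 ] [0.4289 0.0066 0.038 ]
sharp [0.5078 0.0555 0.038 ] [0.5029 0.0583 0.038 ]
white [0.5869 0.1455 0.038 ] [0.5855 0.151  0.038 ]
greentop [0.6684 0.0956 0.068 ] [0.6657 0.0971 0.068 ]
pink s [0.41  0.003 0.038]
pink s [0.425 0.02  0.038]
pink s [ 0.457 -0.004  0.038]
pink s [ 0.439 -0.018  0.038]
pink d [ 0.451 -0.003  0.038]
pink d [ 0.437 -0.013  0.038]
pink d [0.408 0.014 0.038]
pink d [0.422 0.026 0.038]
sharp s [0.494 0.044 0.038]
sharp s [0.494 0.069 0.038]
sharp s [0.521 0.067 0.038]
sharp s [0.521 0.042 0.038]
sharp d [0.52  0.047 0.038]
sharp d [0.489 0.045 0.038]
sharp d [0.485 0.069 0.038]
sharp d [0.52  0.07  0.038]
white s [0.568 0.139 0.038]
white s [0.574 0.161 0.038]
white s [0.611 0.149 0.038]
white s [0.605 0.126 0.038]
white d [0.609 0.139 0.038]
white d [0.563 0.141 0.038]
white d [0.561 0.164 0.038]
white d [0.608 0.16  0.038]
foot s [0.661 0.071 0.036]
foot s [0.679 0.112 0.036]
foot s [0.693 0.089 0.036]
foot d [0.673 0.122 0.036]
foot d [0.688 0.094 0.036]
foot d [0.64  0.11  0.036]
```

Request:
servo_tool(targets="0 0 0 0 0 0.075 15;0 0 0 0 0 0.075 15;0 0 0 0 0 0.075 15;0 0 0 0 0 0.075 15;0 0 0 0 0 0.075 15;0 0 0 0 0 0.075 15;0 0 0 0 0 0.075 15;0 0 0 0 0 0.075 15")

```text
clock: 1.15
position: [0.2022, 0.591, 0.3034]
tcp_rot: [1.0, 0.017, -0.0, 0.001]
contact_force: [0.3, 0.0, -0.4]
grip_width: 0.154
```

```bash
cat >> h.py <<'E'
from scipy.spatial.transform import Rotation as Ro
def st():
    from rig import robot
    s=robot.state(); R=Ro.from_quat(s["tcp_rot"])
    m=R.as_matrix()
    print("t",round(s["clock"],2),"pos",s["position"].round(4),"xaxis deg",round(np.degrees(np.arctan2(m[1,0],m[0,0])),2),"z",m[:,2].round(4),"F",s["contact_force"].round(2),"g",round(s["grip_width"],3),"tips",robot.tips_ahead)
    return s
E
python3 - <<'E'
from h import *
st()
from rig import get_image
a=get_image("scene");b=get_image("side")
A=lambda p:(p[0]/2.555+190,p[1]/2.555+135)
B=lambda p:(p[0]/3.046+165,p[1]/3.046+180)
for p in [(655,244),(533,148),(585,115)]: print(onz(a,A(p),.028).round(3))
for p in [(165,437),(437,463),(405,560)]: print(onz(b,B(p),.028).round(3))
cv2.imwrite("pics/side1.png",b["pixels"][:,:,::-1])
E
```

```text
t 1.15 pos [0.2022 0.591  0.3034] xaxis deg 1.99 z [-4.e-04 -1.e-03 -1.e+00] F [ 0.3   0.02 -0.42] g 0.154 tips 0.0726
[0.674 0.271 0.028]
[0.519 0.26  0.028]
[0.516 0.33  0.028]
[0.67  0.274 0.028]
[0.512 0.263 0.028]
[0.511 0.338 0.028]
```

Request:
servo_tool(targets="0.85 0.85 0 0 0 0.015 15;0.85 0.85 0 0 0 0 15;0.85 0.85 0 0 0 0 15;0.85 0.85 0 0 0 0 15;0.85 0.85 0 0 0 0 15;0.85 0.85 0 0 0 0 15;0.85 0.85 0 0 0 0 15;0.85 0.85 0 0 0 0 15")

```text
clock: 2.05
position: [0.4882, 0.3236, 0.3039]
tcp_rot: [1.0, 0.029, 0.001, -0.002]
contact_force: [1.5, 1.2, -0.1]
grip_width: 0.155
```

```bash
python3 - <<'E'
from h import *
st()
E
```

```text
t 2.05 pos [0.4882 0.3236 0.3039] xaxis deg 3.35 z [ 0.0014  0.0033 -1.    ] F [ 1.55  1.19 -0.09] g 0.155 tips 0.0726
```

Request:
servo_tool(targets="0.8 0.9 0 0 0 0.02 15;0.8 0.9 0 0 0 0.01 15;0.7 0.8 0 0 0 0 15;0.1 0.1 0.7 0 0 0 15;0 0 1 0 0 0 15;0 0 1 0 0 0 15;0 0 0.4 0 0 0 15;0 0 0 0 0 0 15")

```text
clock: 2.85
position: [0.5992, 0.2077, 0.1784]
tcp_rot: [1.0, 0.012, 0.005, -0.003]
contact_force: [0.1, 0.6, 0.1]
grip_width: 0.148
```

```bash
python3 - <<'E'
from h import *
from rig import get_image
s=st()
for n in ("scene","side","wrist"):
    im=get_image(n)
    p=s["position"]
    for L in (.054,.0596,.0726): print(n,L,proj(im,p-[0,0,L]).round(1))
    px=im["pixels"][:,:,::-1]
    if n=="side": px=cv2.resize(px[130:380,160:480],None,fx=2.4,fy=2.4)
    if n=="scene": px=cv2.resize(px[90:330,240:540],None,fx=2.5,fy=2.5)
    cv2.imwrite(f"pics/{n}2.png",px)
E
```

```text
t 2.85 pos [0.5992 0.2077 0.1784] xaxis deg 1.38 z [ 0.0108  0.0054 -0.9999] F [0.12 0.65 0.08] g 0.148 tips 0.0726
scene 0.054 [410.3 195.4]
scene 0.0596 [410.  197.1]
scene 0.0726 [409.2 201. ]
side 0.054 [265.5 261.5]
side 0.0596 [265.7 264.2]
side 0.0726 [266.2 270.2]
wrist 0.054 [315.8 316.9]
wrist 0.0596 [315.7 310.4]
wrist 0.0726 [315.4 296.9]
```

View pics/side2.png

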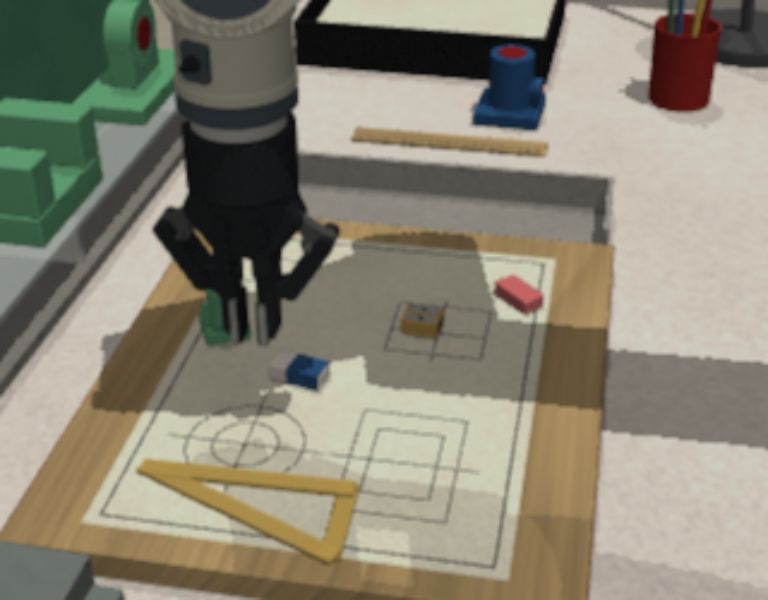

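View pics/wrist2.png

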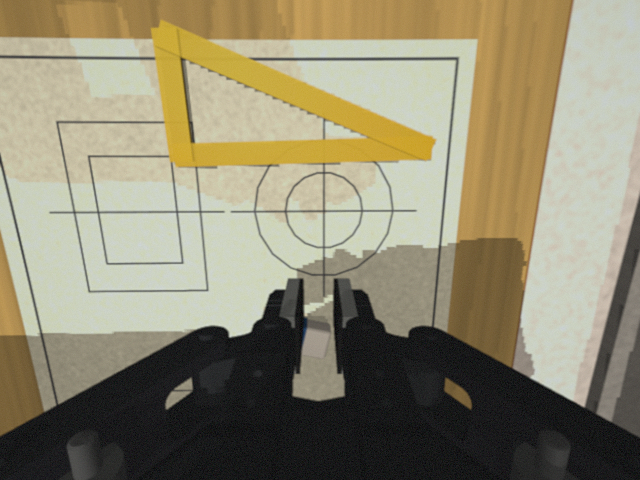

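View pics/scene2.png

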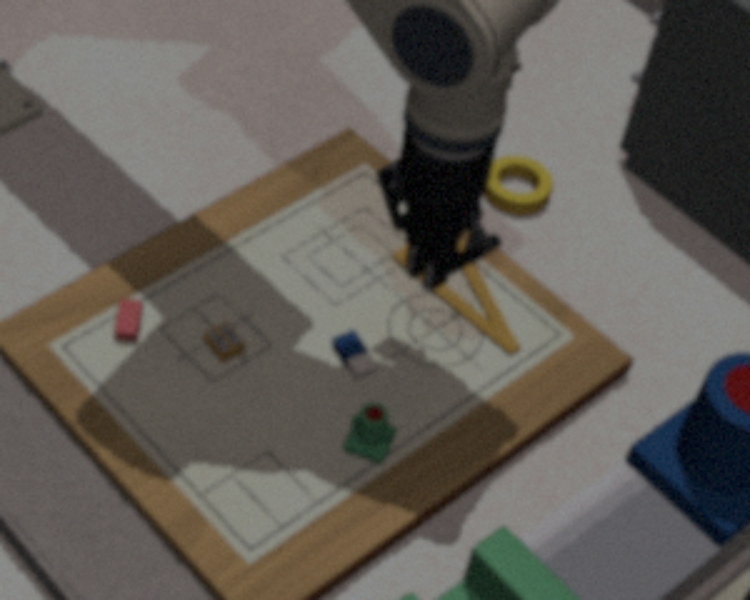

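Request:
servo_tool(targets="-0.3 0 0 -0.003 -0.005 0.01 15;0 0 0.8 0 0 0 15;0 0 0.6 0 0 0 15;0 0 0.2 0 0 0 15;0 0 0 0 0 0 15;0 0 0 0 0 0 15;0 0 0 0 0 0 15;0 0 0 0 0 0 15")

```text
clock: 3.8
position: [0.5917, 0.2115, 0.1284]
tcp_rot: [1.0, 0.002, 0.01, -0.003]
contact_force: [0.8, 0.3, -0.2]
grip_width: 0.154
```

```bash
cat > look.py <<'E'
import sys
from h import *
from rig import get_image
def look(k,which=("side",)):
    s=st()
    for n in which:
        im=get_image(n); px=im["pixels"][:,:,::-1]
        if n=="side": px=cv2.resize(px[130:380,160:480],None,fx=2.4,fy=2.4,interpolation=cv2.INTER_CUBIC)
        if n=="scene": px=cv2.resize(px[90:330,190:490],None,fx=2.5,fy=2.5)
        cv2.imwrite(f"pics/{n}{k}.png",px)
if __name__=="__main__": look(sys.argv[1],sys.argv[2:])
E
python3 look.py 3 side wrist
```

```text
t 3.8 pos [0.5917 0.2115 0.1284] xaxis deg 0.17 z [ 0.021   0.0056 -0.9998] F [ 0.79  0.32 -0.23] g 0.154 tips 0.0726
```

View pics/side3.png

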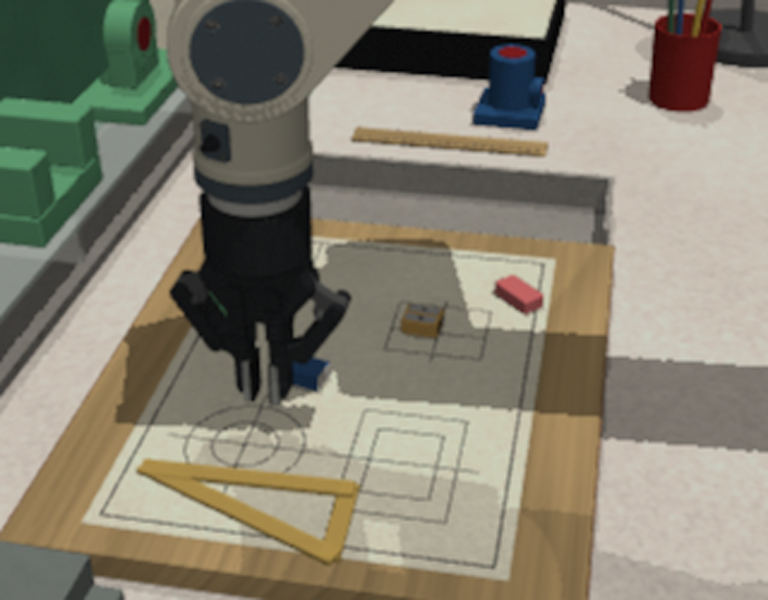

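View pics/wrist3.png

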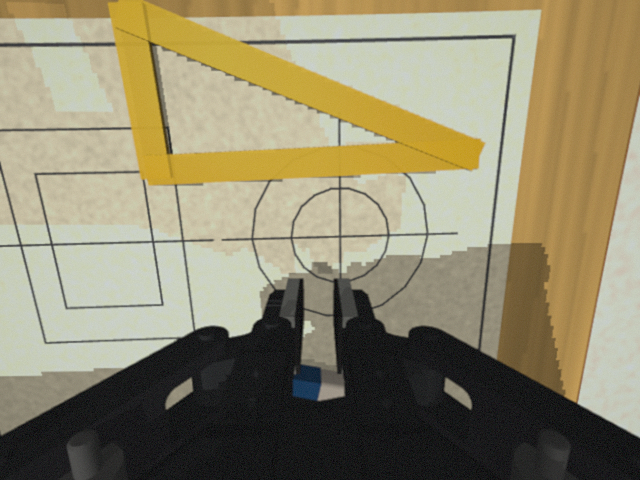

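Request:
servo_tool(targets="-0.18 0 0 0.003 -0.012 0 15;0 0 0.35 0 0 0 15;0 0 0.1 0 0 0 15;0 0 0 0 0 0 15;0 0 0 0 0 0 15;0 0 0 0 0 0 15;0 0 0 0 0 0 15;0 0 0 0 0 0 15")

```text
clock: 4.7
position: [0.5837, 0.2115, 0.1082]
tcp_rot: [1.0, 0.001, -0.003, -0.006]
contact_force: [-0.2, -0.5, 0.1]
grip_width: 0.15
```

```bash
python3 -c "
from h import *
st()"
```

```text
t 4.7 pos [0.5837 0.2115 0.1082] xaxis deg 0.16 z [-0.0059  0.0119 -0.9999] F [-0.16 -0.46  0.06] g 0.15 tips 0.0726
```

Request:
servo_tool(targets="0.05 0 0.15 -0.006 0.003 0 15;0 0 0.05 0 0 0 15;0 0 0 0 0 0 15;0 0.3 0 0 0 0 15;0 0.3 0 0 0 0 15;0 0 0 0 0 0 15;0 0 0 0 0 0 15;0 0 0 0 0 0 15")

```text
clock: 5.5
position: [0.5861, 0.1846, 0.0999]
tcp_rot: [1.0, 0.001, 0.001, 0.001]
contact_force: [0.2, -0.9, -0.6]
grip_width: 0.148
```

```bash
python3 look.py 4 side wrist
```

```text
t 5.5 pos [0.5861 0.1846 0.0999] xaxis deg 0.11 z [ 0.0011 -0.0012 -1.    ] F [ 0.24 -0.95 -0.6 ] g 0.148 tips 0.0726
```

View pics/side4.png

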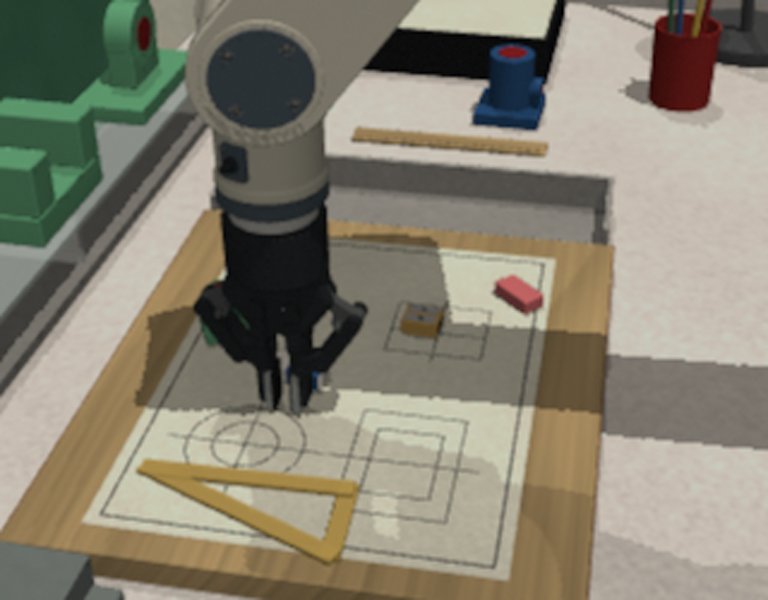

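View pics/wrist4.png

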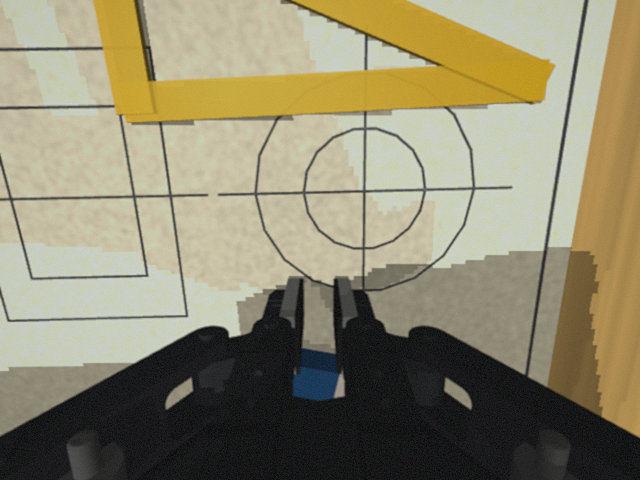

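Request:
servo_tool(targets="0 0.2 0 0 0 0 15;0 0.3 0 0 0 0 15;0 0.35 0 0 0 0 15;0 0.35 0 0 0 0 15;0 0.35 0 0 0 0 15;0 0.35 0 0 0 0 15;0 0.35 0 0 0 0 15;0 0.2 0 0 0 0 15")

```text
clock: 6.4
position: [0.5863, 0.0786, 0.1002]
tcp_rot: [1.0, 0.002, 0.001, 0.001]
contact_force: [0.6, 0.3, 0.5]
grip_width: 0.146
```

```bash
python3 look.py 5 side wrist
```

```text
t 6.4 pos [0.5863 0.0786 0.1002] xaxis deg 0.18 z [ 0.0016 -0.0011 -1.    ] F [0.59 0.25 0.5 ] g 0.146 tips 0.0726
```

View pics/side5.png

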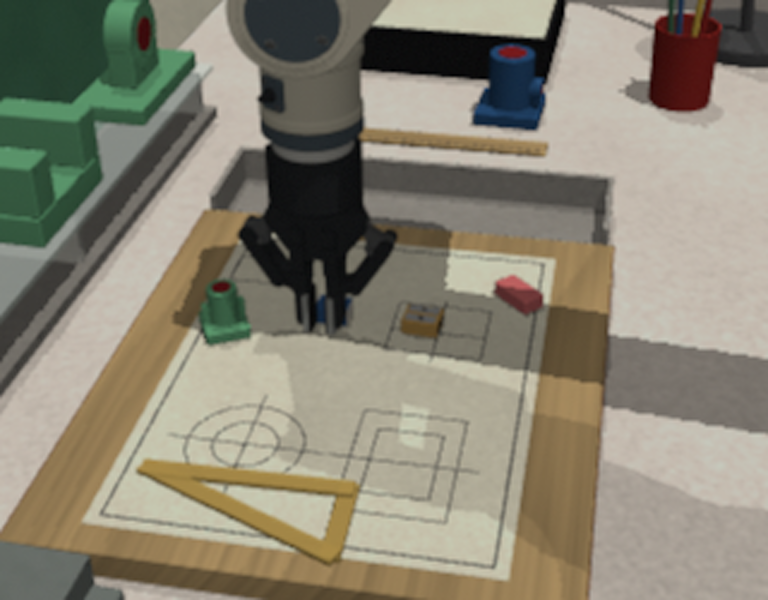

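View pics/wrist5.png

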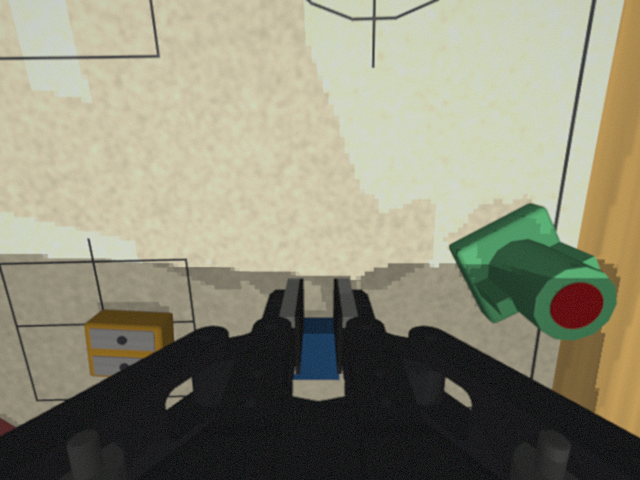

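Request:
servo_tool(targets="0 0.3 0 0 0 0 15;0 0.35 0 0 0 0 15;0 0.35 0 0 0 0 15;0 0.35 0 0 0 0 15;0 0.35 0 0 0 0 15;0 0.35 0 0 0 0 15;0 0.35 0 0 0 0 15;0 0.35 0 0 0 0 15")

```text
clock: 7.3
position: [0.5868, -0.0386, 0.1003]
tcp_rot: [1.0, 0.003, 0.001, 0.0]
contact_force: [-0.4, 0.7, -0.8]
grip_width: 0.151
```

Request:
servo_tool(targets="0 0.35 0 0 0 0 15;0 0.35 0 0 0 0 15;0 0.35 0 0 0 0 15;0 0.35 0 0 0 0 15;0 0.3 0 0 0 0 15;0 0.2 0 0 0 0 15;0 0 0 0 0 0 15;0 0 0 0 0 0 15")

```text
clock: 8.1
position: [0.5871, -0.1241, 0.1004]
tcp_rot: [1.0, 0.001, 0.001, 0.001]
contact_force: [-0.8, -0.2, -0.8]
grip_width: 0.146
```

```bash
python3 look.py 6 side wrist
```

```text
t 8.1 pos [ 0.5871 -0.1241  0.1004] xaxis deg 0.12 z [ 0.0024 -0.0011 -1.    ] F [-0.77 -0.19 -0.84] g 0.146 tips 0.0726
```

View pics/side6.png

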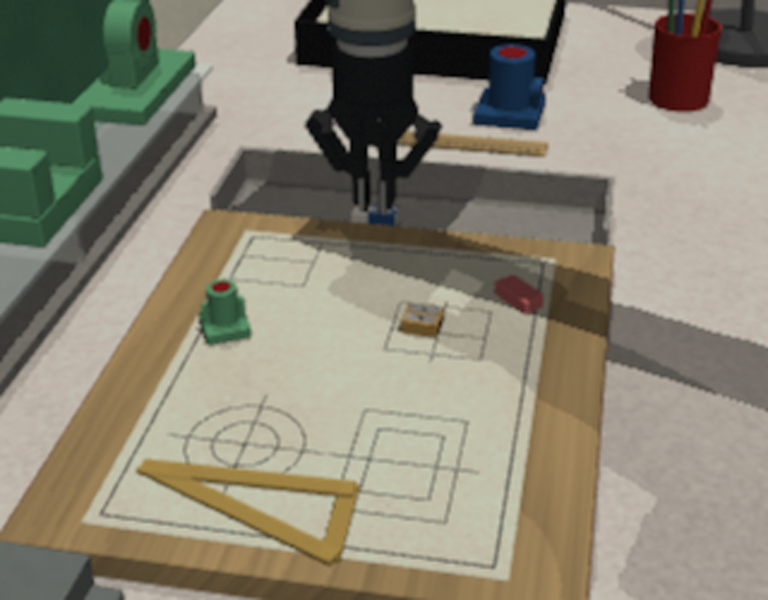

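View pics/wrist6.png

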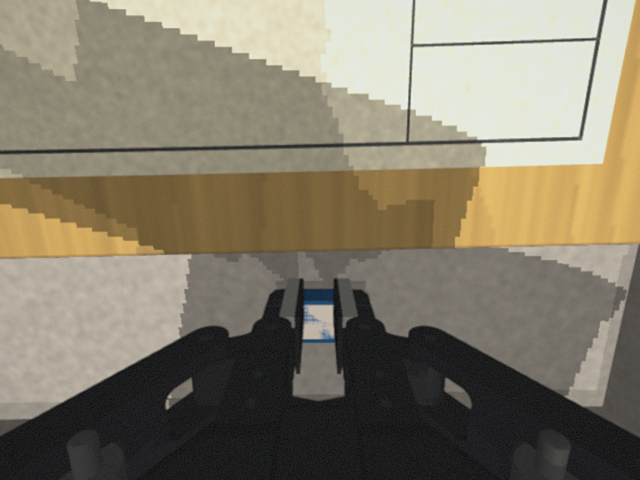

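Request:
servo_tool(targets="0 0 -0.5 0 0 0 15;0 0 -0.9 0 0 0 15;0 0 -0.9 0 0 0 15;-0.8 -0.8 0 0 0 0 15;-0.8 -0.9 0 0 0 0 15;-0.8 -0.9 0 0 0 0 15;-0.7 -0.9 0 0 0 0 15;-0.4 -0.6 0 0 0 0 15")

```text
clock: 9.0
position: [0.4439, 0.0461, 0.1957]
tcp_rot: [1.0, 0.002, 0.004, 0.0]
contact_force: [1.1, 1.1, -0.5]
grip_width: 0.152
```

```bash
python3 look.py 7 side scene
```

```text
t 9.0 pos [0.4439 0.0461 0.1957] xaxis deg 0.22 z [ 7.3e-03 -8.0e-04 -1.0e+00] F [ 1.08  1.12 -0.54] g 0.152 tips 0.0726
```

View pics/side7.png

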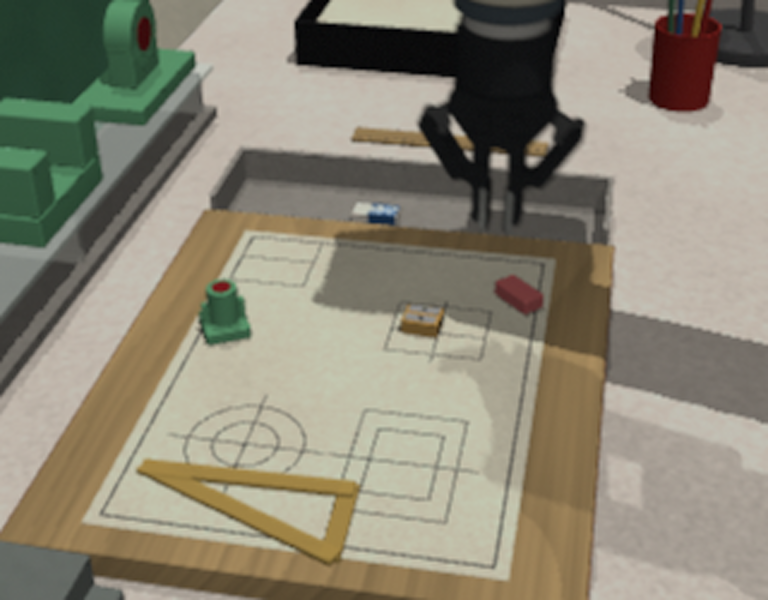

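View pics/scene7.png

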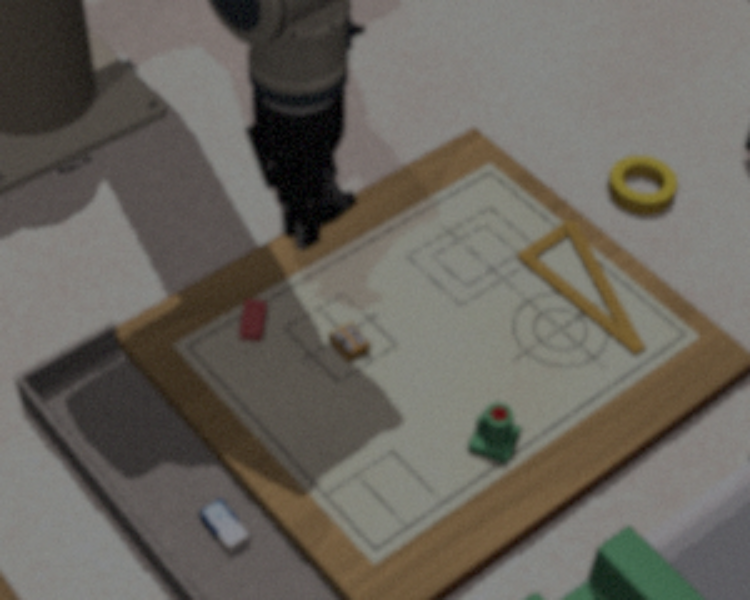

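Request:
servo_tool(targets="-0.35 -0.4 0.5 0 -0.004 0 15;0 0 0.7 0 0 0 15;0 0 0.5 0 0 0 15;0 0 0.2 0 0 0 15;0 0 0 0 0 0 15;0 0 0 0 0 0 15;0 0 0 0 0 0 15;0 0 0 0 0 0 15")

```text
clock: 9.9
position: [0.4343, 0.0648, 0.1208]
tcp_rot: [1.0, 0.006, 0.004, -0.0]
contact_force: [-0.1, 0.5, 0.0]
grip_width: 0.15
```

```bash
python3 look.py 8 wrist
```

```text
t 9.9 pos [0.4343 0.0648 0.1208] xaxis deg 0.69 z [ 8.8e-03  2.0e-04 -1.0e+00] F [-0.06  0.54  0.01] g 0.15 tips 0.0726
```

View pics/wrist8.png

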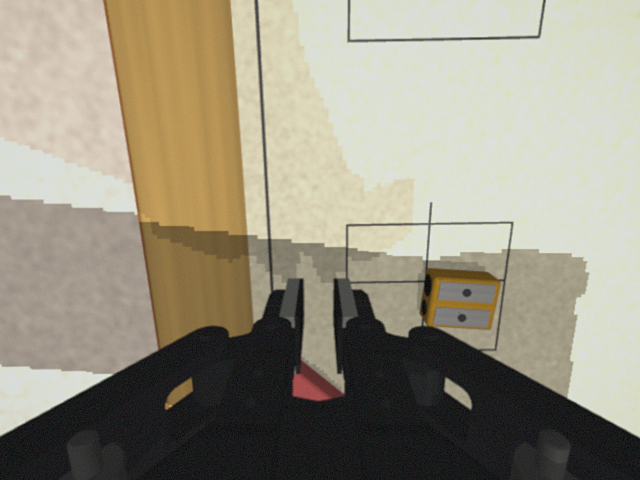

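Request:
servo_tool(targets="-0.07 0 0.35 0 -0.004 0.005 15;0 0 0.12 0 0 0 15;0 0 0 0 0 0 15;0 0 0.03 0 0 0 15;0 0 0 0 0 0 15;0 0 0 0 0 0 15;0 0 0 0 0 0 15;0 0 0 0 0 0 15")

```text
clock: 10.75
position: [0.4318, 0.0648, 0.0997]
tcp_rot: [1.0, 0.0, 0.001, -0.0]
contact_force: [-0.3, -0.2, 0.5]
grip_width: 0.153
```

```bash
python3 -c "
from h import *
st()"
```

```text
t 10.75 pos [0.4318 0.0648 0.0997] xaxis deg 0.04 z [ 1.8e-03  4.0e-04 -1.0e+00] F [-0.31 -0.17  0.49] g 0.153 tips 0.0726
```

Request:
servo_tool(targets="0 0.3 0 0 0 0 15;0 0.35 0 0 0 0 15;0 0.3 0 0 0 0 15;0 0.25 0 0 0 0 15;0 0.25 0 0 0 0 15;0 0.25 0 0 0 0 15;0 0.25 0 0 0 0 15;0 0.2 0 0 0 0 15")

```text
clock: 11.55
position: [0.4321, -0.0276, 0.1002]
tcp_rot: [1.0, 0.002, 0.002, -0.0]
contact_force: [1.1, -0.2, -0.7]
grip_width: 0.152
```

```bash
python3 look.py 9 wrist side
```

```text
t 11.55 pos [ 0.4321 -0.0276  0.1002] xaxis deg 0.17 z [ 3.1e-03  3.0e-04 -1.0e+00] F [ 1.12 -0.17 -0.72] g 0.152 tips 0.0726
```

View pics/wrist9.png

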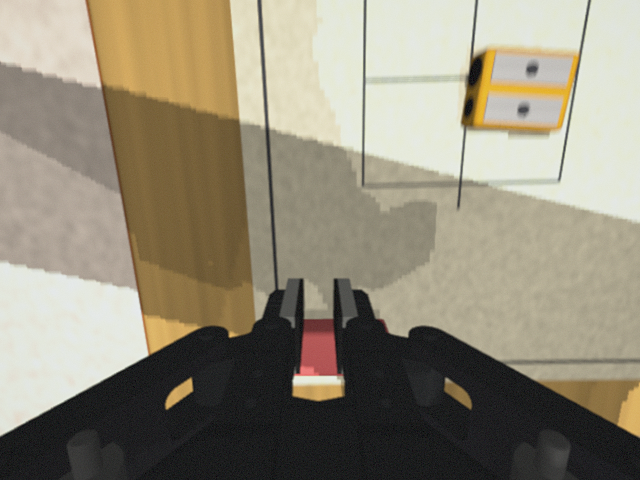

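View pics/side9.png

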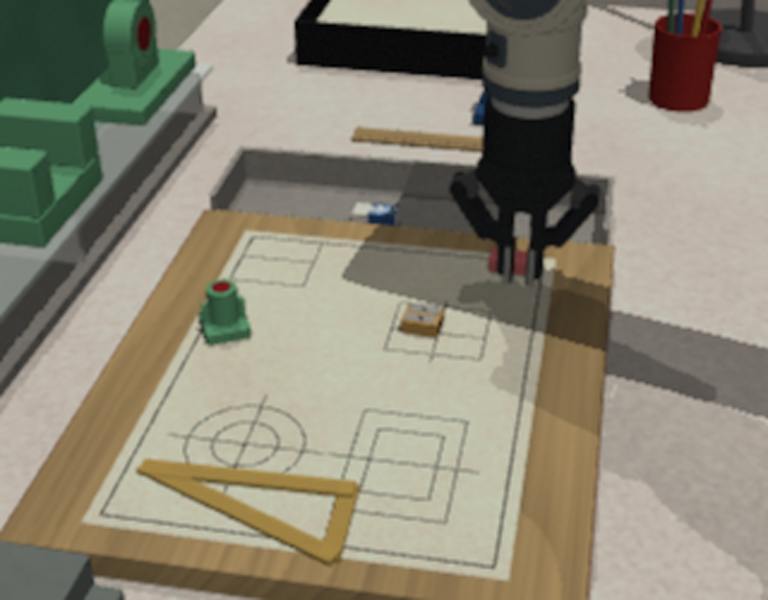

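Request:
servo_tool(targets="0.05 0.3 0 0 0 0 15;0.03 0.35 0 0 0 0 15;0 0.35 0 0 0 0 15;0 0.35 0 0 0 0 15;0 0.35 0 0 0 0 15;0 0.3 0 0 0 0 15;0 0.25 0 0 0 0 15;0 0 0 0 0 0 15")

```text
clock: 12.45
position: [0.4371, -0.1234, 0.1003]
tcp_rot: [1.0, 0.003, 0.002, 0.0]
contact_force: [0.3, 1.2, -0.9]
grip_width: 0.152
```

```bash
python3 look.py 10 wrist side
```

```text
t 12.45 pos [ 0.4371 -0.1234  0.1003] xaxis deg 0.34 z [ 4.4e-03 -2.0e-04 -1.0e+00] F [ 0.31  1.24 -0.91] g 0.152 tips 0.0726
```

View pics/side10.png

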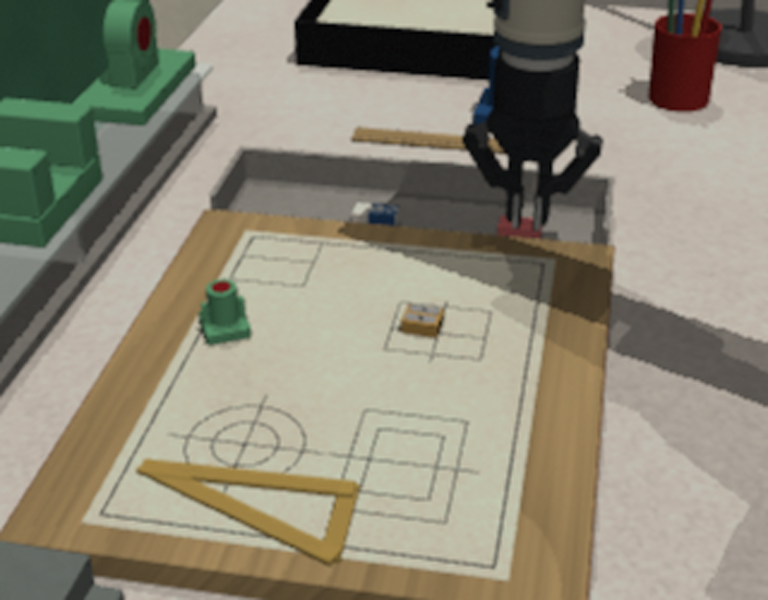

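View pics/wrist10.png

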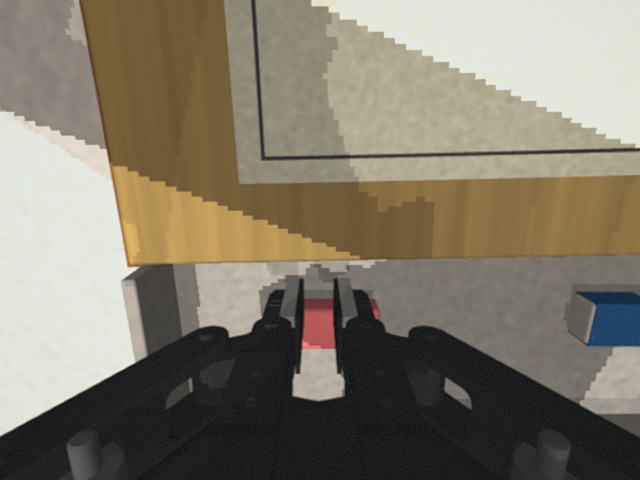

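Request:
servo_tool(targets="0 0 -0.5 0 0 0 15;0 0 -0.8 0 0 0 15;0 0 -0.8 0 0 0 15;0.3 -0.9 0 0 0 0 15;0.3 -1 0 0 0 0 15;0.3 -1 0 0 0 0 15;0.3 -1 0 0 0 0 15;0.3 -1 0 0 0 0 15")

```text
clock: 13.35
position: [0.4947, 0.0809, 0.1881]
tcp_rot: [1.0, 0.001, 0.001, -0.001]
contact_force: [0.1, 0.1, -1.1]
grip_width: 0.147
```

```bash
python3 look.py 11 scene
```

```text
t 13.35 pos [0.4947 0.0809 0.1881] xaxis deg 0.15 z [ 0.0022  0.0018 -1.    ] F [ 0.14  0.11 -1.14] g 0.147 tips 0.0726
```

View pics/scene11.png

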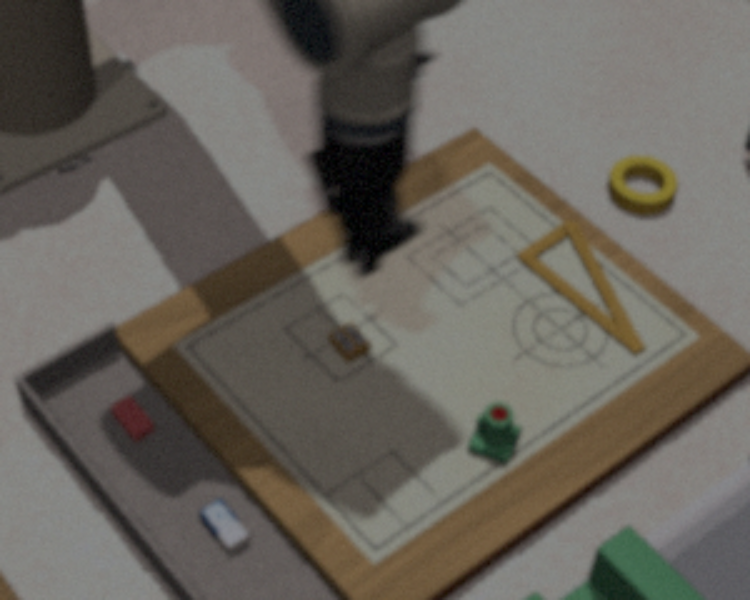

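Pink (130,418) and white (225,525) lie in the tray. On to the sharpener.

Request:
servo_tool(targets="0.2 -0.4 0 0 0 0 15;0 -0.1 0.4 0 0 0 15;0 0 0.6 0 0 0 15;0 0 0.5 0 0 0 15;0 0 0.2 0 0 0 15;0 0 0 0 0 0 15;0 0 0 0 0 0 15;0 0 0 0 0 0 15")

```text
clock: 14.2
position: [0.5046, 0.115, 0.12]
tcp_rot: [1.0, 0.009, 0.004, -0.002]
contact_force: [0.4, -0.2, 0.4]
grip_width: 0.147
```

```bash
python3 look.py 12 wrist side
```

```text
t 14.2 pos [0.5046 0.115  0.12  ] xaxis deg 1.0 z [ 0.0072  0.0049 -1.    ] F [ 0.39 -0.21  0.45] g 0.147 tips 0.0726
```

View pics/wrist12.png

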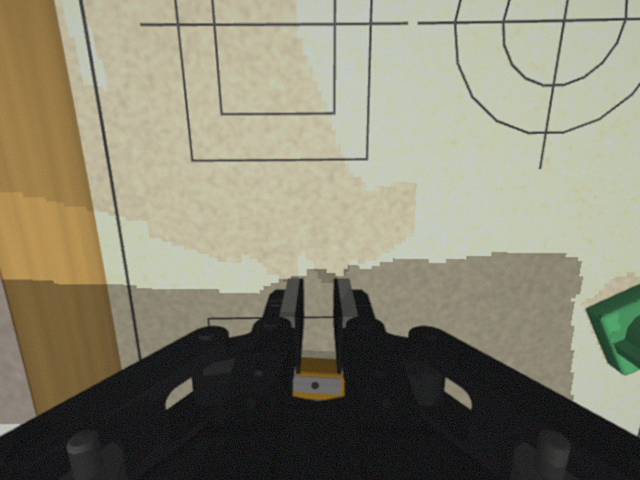

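View pics/side12.png

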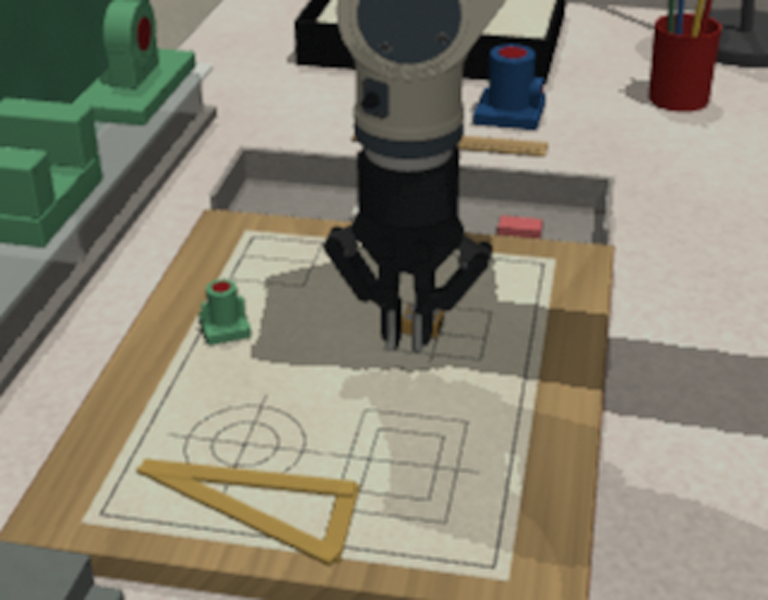

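Request:
servo_tool(targets="0 0 0.34 -0.002 -0.004 0.008 15;0 0 0.12 0 0 0 15;0 0 0 0 0 0 15;0 0 0.02 0 0 0 15;0 0 0 0 0 0 15;0 0 0 0 0 0 15;0 0 0 0 0 0 15;0 0 0 0 0 0 15")

```text
clock: 15.1
position: [0.5057, 0.1148, 0.1004]
tcp_rot: [1.0, -0.0, 0.001, -0.001]
contact_force: [0.3, -0.0, -0.3]
grip_width: 0.144
```

```bash
python3 -c "
from h import *
st()"
```

```text
t 15.1 pos [0.5057 0.1148 0.1004] xaxis deg -0.05 z [ 0.0013  0.001  -1.    ] F [ 0.29 -0.   -0.25] g 0.144 tips 0.0726
```

Request:
servo_tool(targets="0 0.3 0 0 0 0 15;0 0.35 0 0 0 0 15;0 0.3 0 0 0 0 15;0 0.25 0 0 0 0 15;0 0.25 0 0 0 0 15;0 0.25 0 0 0 0 15;0 0.25 0 0 0 0 15;0 0.25 0 0 0 0 15")

```text
clock: 15.9
position: [0.5056, 0.019, 0.1006]
tcp_rot: [1.0, -0.001, 0.001, -0.001]
contact_force: [-0.9, 0.2, -0.3]
grip_width: 0.151
```

```bash
python3 look.py 13 wrist
```

```text
t 15.9 pos [0.5056 0.019  0.1006] xaxis deg -0.06 z [ 0.002   0.0012 -1.    ] F [-0.94  0.2  -0.34] g 0.151 tips 0.0726
```

View pics/wrist13.png

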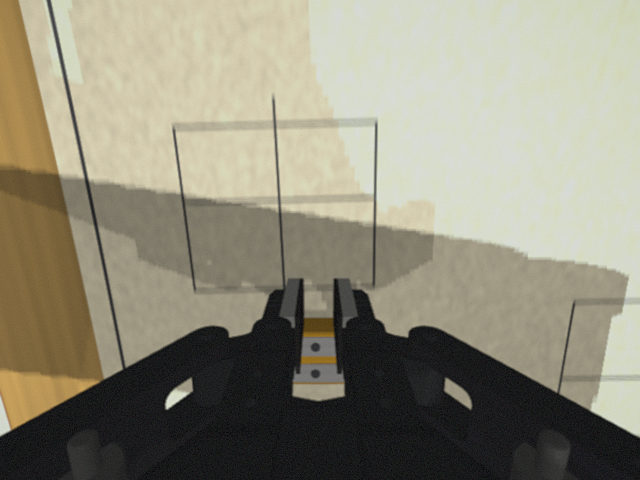

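Request:
servo_tool(targets="0 0.3 0 0 0 0 15;0 0.3 0 0 0 0 15;0 0.3 0 0 0 0 15;0 0.3 0 0 0 0 15;0 0.3 0 0 0 0 15;0 0.3 0 0 0 0 15;0 0.3 0 0 0 0 15;0 0.3 0 0 0 0 15")

```text
clock: 16.75
position: [0.5055, -0.0857, 0.1006]
tcp_rot: [1.0, -0.0, 0.001, -0.001]
contact_force: [-0.2, 0.5, 0.3]
grip_width: 0.148
```

Request:
servo_tool(targets="0 0.3 0 0 0 0 15;0 0.3 0 0 0 0 15;0 0.25 0 0 0 0 15;0 0.15 0 0 0 0 15;0 0 0 0 0 0 15;0 0 0 0 0 0 15;0 0 0 0 0 0 15;0 0 0 0 0 0 15")

```text
clock: 17.55
position: [0.5052, -0.1307, 0.1004]
tcp_rot: [1.0, -0.001, 0.001, -0.0]
contact_force: [0.1, -0.1, 0.4]
grip_width: 0.146
```

```bash
python3 look.py 14 wrist side
```

```text
t 17.55 pos [ 0.5052 -0.1307  0.1004] xaxis deg -0.13 z [ 2.e-03  9.e-04 -1.e+00] F [ 0.14 -0.06  0.38] g 0.146 tips 0.0726
```

View pics/wrist14.png

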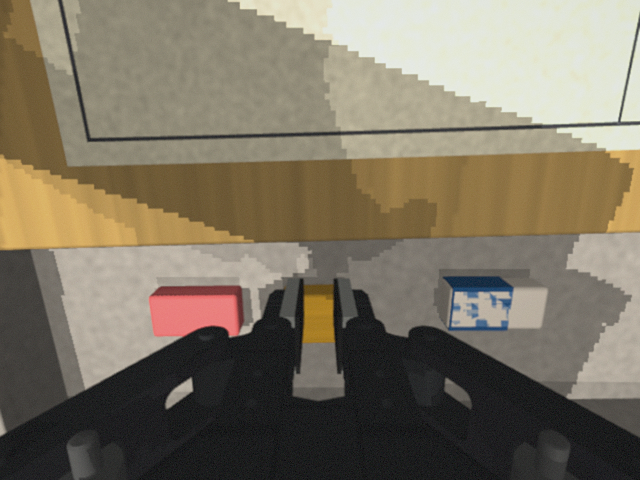

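View pics/side14.png

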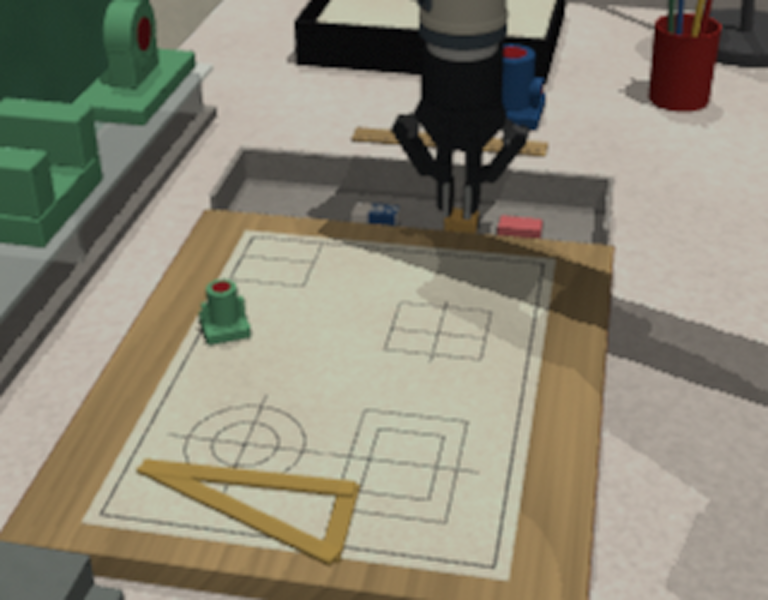

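Request:
servo_tool(targets="0 0 -0.3 0 0 0 15;0 0 -0.6 0 0 0 15;0 0 -0.9 0 0 0 15;0 0 -0.9 0 0 0 15;0 0 -0.9 0 0 0 15;0 0 0 0 0 0 15;0 0 0 0 0 0 15;0 0 0 0 0 0 15")

```text
clock: 18.45
position: [0.5045, -0.1292, 0.2541]
tcp_rot: [1.0, 0.0, 0.001, -0.0]
contact_force: [-0.6, -0.4, 0.5]
grip_width: 0.152
```

```bash
python3 look.py 15 wrist side scene; python3 - <<'E'
import cv2,numpy as np
a=cv2.imread("pics/wrist15.png");print(a.shape)
E
```

```text
t 18.45 pos [ 0.5045 -0.1292  0.2541] xaxis deg 0.02 z [ 2.8e-03  7.0e-04 -1.0e+00] F [-0.61 -0.35  0.52] g 0.152 tips 0.0726
(480, 640, 3)
```

View pics/wrist15.png

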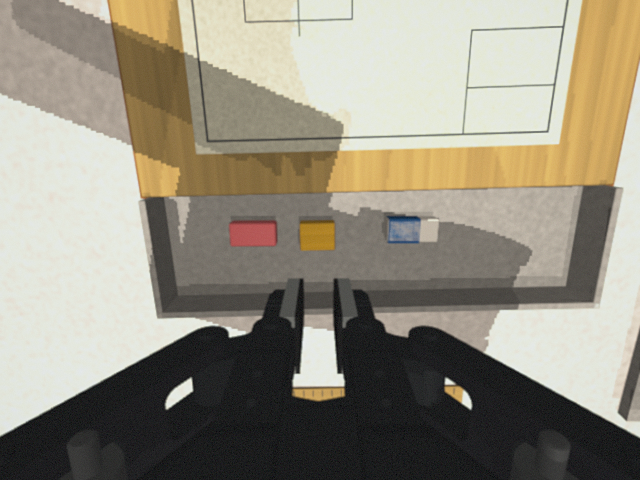

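View pics/scene15.png

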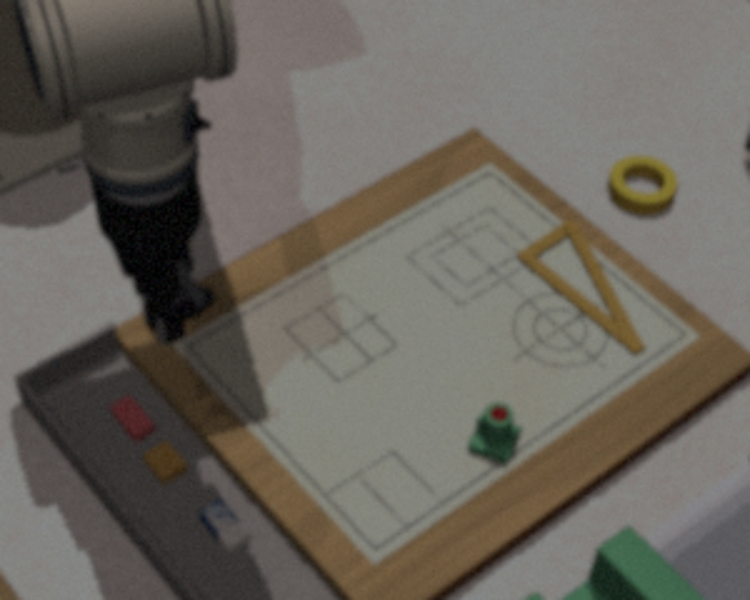

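View pics/side15.png

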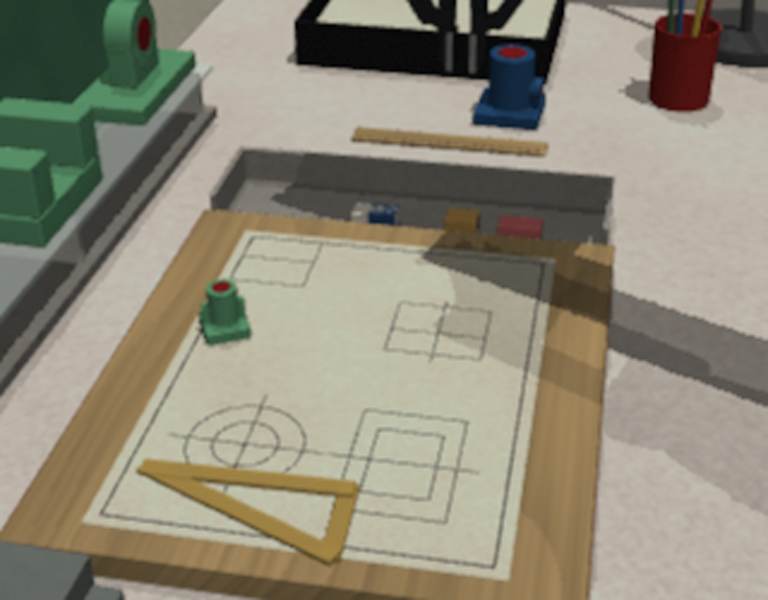

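All three lie flat in the tray: in the wrist picture pink is at (253,233), the sharpener at (317,236) and white at (412,230). The model, set square, tape and ruler are unmoved and the arm is clear.

```bash
python3 -c "
from rig import job
print(job.job_done())"
```

```text
the job is handed in; nothing more can be done
None
```

The white eraser, pink eraser and brass sharpener are all in the grey catch tray, and I handed the job in at about 18.6 s of the 72 s allowed. I pushed them in the order you named them, each with the nearly closed fingertips about 3–4 mm above the sheet, and lifted nothing.

- **Swept things:** the last wrist, side and scene pictures show all three lying on the tray floor, clear of each other. The white eraser and the sharpener turned over as they dropped in.
- **Left alone:** by eye, the green model, set square, tape, ruler and blue model look the same as in the earlier pictures. I did not measure their final positions.
- **Forces and arm:** the force readings stayed under about 2 N at every check. The arm stopped clear of everything, about 15 cm above where it had been pushing.
- **Disagreements:** the two cameras differed by up to about 6 mm on the starting positions, so I centred each push using the wrist camera. The tool also drifted up to about 1° in tilt and 3° in turn while moving, which I corrected before each push.

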